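# Close the curd press on a filled mould

### The arm

A 7-joint arm with a two-finger parallel gripper is mounted at the origin on the work surface. World frame = base frame: x ahead of the robot, y to its left, z up, the work surface at z = 0. Lengths are in mm, angles in rad, forces in N, time in s.
With the tool pointing down it reaches from about 400 to 850 mm from the base axis. Payload 10.4 kg.
Tool frame: the origin (TCP) lies between the finger pads; the fingertips stand 25 mm ahead of it and the grasp point (between the pads) lies 6 mm ahead of it (r.tcp_to_tips is the distance from the TCP to the fingertips, in mm); z points along the fingers, y is the line along which they close (so a half turn about z gives the same grasp; the last joint's range is limited). The gripper opens to 87 mm and grips with 3 to 60 N. Pads are 19 mm wide; open, the fingers measure 117 mm over their backs; the gripper's body (75 mm by 190 mm) begins 51 mm behind the grasp point.
Start: joints at [-1.143, 0.332, -0.065, 1.46, 0.022, 1.35, -0.088], TCP at [272.294, 562.588, 247.576] pointing down, gripper open.
Joint ranges: [-2.6, 2.6], [-0.5, 2.12], [-1.47, 1.34], [0.16, 2.42], [-1.27, 4.41], [0.06, 2.06], [-2.6, 2.6]. Speed limits (rad/s): [2.22, 2.22, 2.79, 2.79, 3.14, 3.14, 3.14].

### API

Orientations are given as a 3x3 rotation matrix whose columns are the frame's x, y, z axes.
In Python, from bench import r gives the robot as it stands. The module is installed in compiled form; this text tells all that it offers.
- The arm moves only by the tool jog_arm, never from a script. Its argument "deltas" is a list of rows, each a list of 3 entries, a list of its own where there are three numbers: the finger opening in cm, from 0 to 8.7, then the shift along the tool's x, y, z in cm, then the turn about the tool's z in rad. A call has 1 to 20 rows; each row is the pose to reach, as a shift and turn from the pose commanded when the call began, along the tool's axes at that moment; what a row does not reach only later rows make up. A row lasts 1/12 s, in which the tool goes at most 41.7 mm and 7.16 degrees, less where a joint would pass 70% of its speed; a pose out of reach is approached as far as the arm can. A call with a gripper value outside its range is refused whole. The fingers move at their own pace and stop on an object; "newtons" is the grip in N (left out, the last holds). Time passes only in rows, so rows that repeat a pose let the fingers close. It gives the time, the measured TCP pose, the force, the opening and the grip force at its end, in the units of the state.
- r.get_obs(): the state, without advancing time (a new reading comes with each control period).
- r.get_image(name): name is "scene" or "top"; returns the picture (384x512x3 uint8, blue, green, red); there is no depth.
- r.camera_info(name): a dict with "intrinsics" (3x3 intrinsics, pixels), "world_from_camera" (4x4, takes a point from camera to world coordinates). Camera axes: x right, y down, z forward; pixel columns grow to the right and rows downward; lengths in mm; the calibration is good to about 2 mm. A picture is of the moment at which its call begins. camera_info takes no time and is no camera call.
- r.job_done(): hands the job in; it is judged then, once.
The state is a dict: "time_s": time; "q": joint angles; "joint_vel": joint speeds; "joint_efforts": joint torques, N m; "tcp_pos": TCP position; "orientation": TCP orientation; "contact_force": force on the tool from outside, world axes, zero at the start; "wrist_torque": the same for the moment, N m; "opening": opening from 0.0 (shut) to 1.0 (fully open); "grasp_force": force on a finger pad.
Only numpy, scipy, OpenCV 4.12 (cv2) and the standard library are available. Lean on these libraries where they do the work, as an engineer would, in place of code of your own. Each camera call takes 0.05 s, during which the arm holds its last target. There are 200 camera calls.

### The job

Get the curd under the press: push the upright knob on the end of the swinging press arm until the arm is fully home against its column, over the mould. Then push the spokes of the star handle round clockwise, seen from above, until the plate bears firmly on the mould's board and the handle will turn no further. Only push: do not touch the mould itself, and leave it and everything else on the counter standing where it is, nothing lifted.

Things in the scene. Friction and masses are not known exactly. Their poses are not given: they have to be found in the camera images.
- press: bench screw press, fixed to the counter. Aluminium base 260 (x) x 330 (y) mm, its deck 30 mm above the counter; two upright steel columns 24 mm thick at y = -130 mm (the pivot of the arm) and y = +130 mm (the catch column), with nuts up to 254 mm above the counter. Origin on the counter under the middle of the base; x points to the back of the press (away from its whey spout), y to the catch column, z up. It may be turned by up to about 15 degrees
- pivot (a point): the vertical axis of the pivot column (right-hand column seen from the robot), 234 mm above the counter: the arm swings about it
- press_arm (a joint): angle of the swinging arm, rad: 0 = fully home, hooked round the catch column against a hard stop; grows as the arm stands open towards the robot (the whey-spout side). Arm bar 32 mm wide, from 198 to 234 mm above the counter. The arm drags stiffly (about 4 N at its knob) and stays where it is left. Home, the arm lies along the y axis of the press
- swing_knob (a point): centre of the black ball knob, 26 mm in diameter, on a steel pin 14 mm thick that stands upright on the end of the arm, 296 mm from the pivot axis. Pin from 234 mm to the ball, whose top is 307 mm above the counter. Push it in the direction away from the robot
- handle (a joint): turn of the star handle, rad; grows as it is turned clockwise seen from above, which winds the screw, handle and plate down by 16 mm a turn. It reads about 1.6 to 5.0 at the start; with the arm home the plate meets the mould's board at about 7.5, and within some 0.1 rad more the handle is hard to turn: that is the end of the winding. Until then it drags lightly (about 3 to 4 N to push at 50 mm from the axis), and it stays where it is left
- star_hub (a point): centre of the star handle on the screw's axis, level with its spokes, 268 to 284 mm above the counter (it sinks as it is wound down), 130 mm from the pivot axis. Hub 38 mm thick, its top 14 mm above this point. Three bare level steel spokes, 11 mm thick, 120 degrees apart; the arm with its boss (52 mm across) lies at least 20 mm below them, the column nuts 9 mm or more below and beyond the balls
- spoke_ball1 (a point): centre of the black ball, 25 mm in diameter, on the end of the first spoke, 85 mm from the screw's axis
- spoke_ball2 (a point): the same on the second spoke
- spoke_ball3 (a point): the same on the third spoke
- press_plate: square steel pressure plate 100 x 100 x 10 mm under the arm, hung on the screw; it does not turn with it. Origin at the centre of its underside; z up
- mould: loose perforated square steel mould, 124 x 124 mm, 1.8 kg, closed by a beech pressing board; 110 mm tall over all, standing in the middle of the press deck, so that the board's top is 140 mm above the counter. Origin at the centre of its underside; z up
- tumbler: plain steel tumbler, 68 mm across, 85 mm tall, standing in front of the press; origin at the centre of its underside. Bystander
- bowl: low steel bowl, 110 mm across, 45 mm tall; origin at the centre of its underside. Bystander
- ladle: steel spoon 240 mm long, lying flat; origin under its middle. Bystander
- jar: amber glass jar with a steel cap, 80 mm across, 120 mm tall; origin at the centre of its underside. Bystander
- sweet_box: closed cardboard box 150 x 110 x 50 mm; origin at the centre of its underside. Bystander
- spare_mould: empty open steel mould 124 x 124 x 95 mm; origin at the centre of its underside. Bystander
There are look-alikes about, which are no part of the job. What is shaped like the mould but turquoise is not meant.

How it is judged:
By the outcome, as a careful person would: the job done as asked, in the order asked, and still so for the second after the job is handed in, with the robot touching nothing.
It also fails if it takes over 64 s, if anything falls off the work surface, if the arm or the gripper's body presses on something with over 40 N, if the wrist force passes 120 N, or if a joint passes its speed limit or range.

## Working session

There is one attempt and no reset: what is moved stays moved. The work goes in short steps, Python scripts to look and compute and a tool call to move; the robot and the scene stay as the last step left them, time stands still between calls to the robot, and variables do not carry over. Pictures are saved under pics/ and viewed, at most 10 in all, crops included, and the job is handed in when it is done.

Besides the shell and the picture viewer there is one more tool, called as name(argument=value, ...), one argument or row to a line, values as JSON. jog_arm: Moves the arm, as the interface text tells. Its arguments: {"type":"object","properties":{"deltas":{"type":"array","items":{"type":"array"}},"newtons":{"type":"number"}},"required":["deltas"]}

```bash
mkdir -p pics
python3 - <<'E'
from bench import r
import cv2,numpy as np
np.set_printoptions(precision=3,suppress=True)
for n in("scene","top"):
    cv2.imwrite(f"pics/{n}0.png",r.get_image(n)); c=r.camera_info(n); print(c)
o=r.get_obs();print(o)
E
```

```text
{'intrinsics': array([[456.575,   0.   , 255.359],
       [  0.   , 456.575, 200.884],
       [  0.   ,   0.   ,   1.   ]]), 'world_from_camera': array([[  -0.881,    0.397,   -0.257,  960.815],
       [   0.473,    0.754,   -0.455,  759.247],
       [   0.014,   -0.522,   -0.853, 1598.111],
       [   0.   ,    0.   ,    0.   ,    1.   ]])}
{'intrinsics': array([[399.681,   0.   , 247.319],
       [  0.   , 399.681, 183.936],
       [  0.   ,   0.   ,   1.   ]]), 'world_from_camera': array([[   0.003,   -0.998,    0.059,  467.16 ],
       [  -1.   ,   -0.002,    0.017,  -10.195],
       [  -0.017,   -0.06 ,   -0.998, 1634.762],
       [   0.   ,    0.   ,    0.   ,    1.   ]])}
{'time_s': 0.1, 'q': array([-1.143,  0.333, -0.065,  1.461,  0.022,  1.35 , -0.088]), 'joint_vel': array([-0.002, -0.001,  0.   , -0.003,  0.001,  0.   ,  0.001]), 'joint_efforts': array([  0.002, -62.454,   0.025, -39.072,  -0.061,   0.037,   0.   ]), 'tcp_pos': array([272.176, 562.308, 246.886]), 'orientation': array([[-0.9  ,  0.436, -0.   ],
       [ 0.436,  0.9  , -0.001],
       [-0.   , -0.001, -1.   ]]), 'contact_force': array([-0.665,  0.546, -0.649]), 'wrist_torque': array([-0.007, -0.013,  0.002]), 'grasp_force': 0.0, 'opening': 0.9951886878681885}
```

View pics/scene0.png

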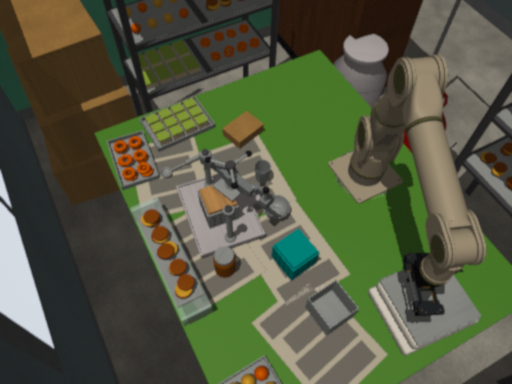

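View pics/top0.png

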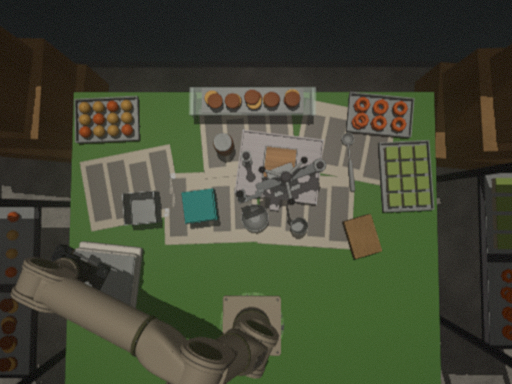

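Scene: press near (225,205), mould with beech board at (215,200), turquoise look-alike (295,253), spare mould (332,308). Top: press at (280,170), look-alike at (200,206). Now close crops of the press.

Run:
```python
import cv2
a=cv2.imread("pics/top0.png")[120:240,220:350]; cv2.imwrite("pics/topc.png",cv2.resize(a,None,fx=6,fy=5,interpolation=cv2.INTER_CUBIC)[:600] if 0 else cv2.resize(a,None,fx=5,fy=5,interpolation=cv2.INTER_CUBIC))
a=cv2.imread("pics/scene0.png")[140:260,165:300]; cv2.imwrite("pics/scenec.png",cv2.resize(a,None,fx=5,fy=5,interpolation=cv2.INTER_CUBIC))
```

```text
(no output)
```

View pics/topc.png

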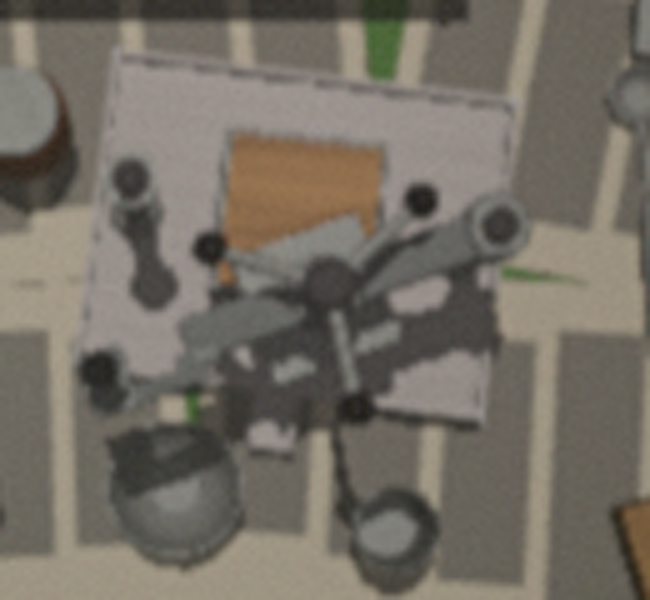

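View pics/scenec.png

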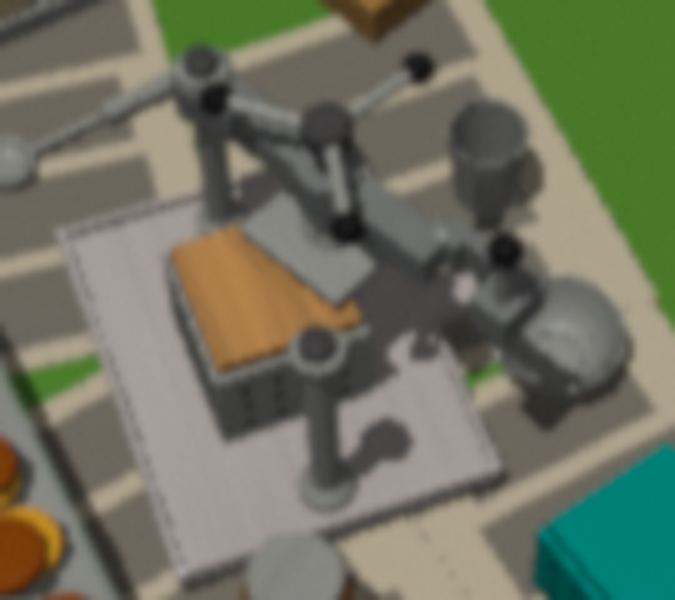

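Top crop: pivot nut (498,222), catch nut (130,178), swing knob (100,368), hub (330,283), spoke balls (422,198), (208,247), (357,407). Scene crop: pivot nut (200,60), catch nut (318,345), knob (505,250), hub (327,125), balls (213,98), (418,67), (347,228). 
Could be taken for the knob: three spoke balls (radiating from the hub), and the two column nuts. The knob is the black ball at the free end of the arm, in top (240,194) and scene (266,190). The mould with the beech board is the right one; the turquoise one and the spare are not.

```bash
cat > h.py <<'E'
from bench import r
import numpy as np
np.set_printoptions(precision=1,suppress=True)
def ray(n,p):
    c=r.camera_info(n);T=c["world_from_camera"]
    return T[:3,3],T[:3,:3]@np.linalg.solve(c["intrinsics"],[p[0],p[1],1])
def plane(n,p,z):
    o,d=ray(n,p);return o+d*(z-o[2])/d[2]
def tri(p,q):
    o,d=ray("top",p);e,f=ray("scene",q)
    s=np.linalg.lstsq(np.c_[d,-f],e-o,rcond=None)[0]
    a,b=o+d*s[0],e+f*s[1];return (a+b)/2,np.linalg.norm(a-b)
E
python3 - <<'E'
from h import *
T=dict(piv=(498,222),catch=(130,178),knob=(100,368),hub=(330,283),b1=(422,198),b2=(208,247),b3=(357,407))
S=dict(piv=(200,60),catch=(318,345),knob=(505,250),hub=(327,125),b1=(213,98),b2=(347,228),b3=(418,67))
Z=dict(piv=254,catch=254,knob=294,hub=292,b1=278,b2=278,b3=278)
for k in T:
    p=np.array(T[k])/5+[219.6,119.6];q=np.array(S[k])/5+[164.6,139.6]
    print(k,*tri(p,q),plane("top",p,Z[k]),plane("scene",q,Z[k]))
tc=np.array
for n,p,z in(("tumbler",(395,530),85),("bowl",(175,490),45),("jar",(25,110),120)):
    print(n,plane("top",tc(p)/5+[219.6,119.6],z))
E
```

```text
piv [ 619.1 -236.1  249.9] 1.137331602163422 [ 619.1 -235.7  254. ] [ 619.7 -232.6  254. ]
catch [650.   20.  243.2] 2.1684446261423873 [649.5  19.2 254. ] [651.6  26.5 254. ]
knob [515.   38.7 291.9] 2.1267790523024384 [515.9  38.1 294. ] [514.9  40.4 294. ]
hub [ 573.2 -116.4  284.7] 2.1779515400792553 [ 573.6 -116.5  292. ] [ 574.5 -110.9  292. ]
b1 [ 632.4 -180.   277.9] 1.097516642520673 [ 632.9 -180.3  278. ] [ 632.  -179.6  278. ]
b2 [598.5 -34.3 280. ] 1.0681896447647552 [599.1 -34.6 278. ] [597.5 -35.2 278. ]
b3 [ 489.9 -135.1  279.7] 1.2055027424152303 [ 490.5 -135.6  278. ] [ 488.8 -136.   278. ]
tumbler [ 399.2 -182.4   85. ]
bowl [428.3 -12.9  45. ]
jar [719.5 102.6 120. ]
```

jog_arm(
  deltas=[
    [1.2,[0,0,-4],0],
    [1.2,[0,0,-8],0],
    [1.2,[-3,-3,-8.2],-0.1],
    [1.2,[-6,-6,-8.2],-0.2],
    [1.2,[-9,-9,-8.2],-0.3],
    [1.2,[-12,-12,-8.2],-0.4],
    [1.2,[-15,-15.5,-8.2],-0.5],
    [1.2,[-18,-18.5,-8.2],-0.6],
    [1.2,[-21,-21.5,-8.2],-0.7],
    [1.2,[-24,-25,-8.2],-0.71],
    [1.2,[-27,-28,-8.2],-0.71],
    [1.2,[-30,-31,-8.2],-0.71],
    [1.2,[-33,-34,-8.2],-0.71],
    [1.2,[-36,-37.5,-8.2],-0.71],
    [1.2,[-38,-40,-8.2],-0.71],
    [1.2,[-39.5,-41,-8.2],-0.71],
    [1.2,[-40,-41.6,-8.2],-0.71],
    [1.2,[-40,-41.6,-8.2],-0.71],
    [1.2,[-40,-41.6,-8.2],-0.71],
  ],
)

```text
time_s: 1.68
tcp_pos: [450.8, 14.6, 329.3]
orientation: [[-0.967, -0.256, -0.001], [-0.256, 0.967, 0.0], [0.001, 0.0, -1.0]]
contact_force: [-0.0, 0.6, 0.3]
opening: 0.139
grasp_force: 0.0
```

```bash
cat >> h.py <<'E'
def state():
    o=r.get_obs();print(round(o["time_s"],2),o["tcp_pos"],"R",np.round(o["orientation"],3).tolist(),"F",o["contact_force"],"open",round(o["opening"]*87,1));return o
def to(pts):
    "tool shifts in cm from the present pose to world points"
    o=state();R=o["orientation"]
    for p in pts: print(p,np.round(R.T@(np.array(p)-o["tcp_pos"])/10,2))
E
python3 - <<'E'
from h import *
P=np.array([619.5,-235]);y=np.arctan2(256,30.5)
o=state();R=o["orientation"];th0=np.arctan2(273.5,-104.5)
for th in np.r_[th0,np.linspace(th0,y,8),y-.04]:
    u=np.array([np.cos(th),np.sin(th)]);t=np.array([u[1],-u[0]])
    k=P+294*u-21*t; print(np.degrees(th),k,np.round(R.T@(np.r_[k,296]-o["tcp_pos"])/10,2))
E
```

```text
1.68 [450.8  14.6 329.3] R [[-0.967, -0.256, -0.001], [-0.256, 0.967, 0.0], [0.001, 0.0, -1.0]] F [-0.   0.6  0.3] open 12.1
110.91106149663074 [494.9  32.1] [-4.7  0.6  3.3]
110.91106149663074 [494.9  32.1] [-4.7  0.6  3.3]
106.9531628687205 [513.7  40.1] [-6.7  0.8  3.3]
102.99526424081026 [532.9  46.7] [-8.8  1.   3.3]
99.03736561290002 [552.6  52.1] [-10.8   1.    3.3]
95.07946698498978 [572.6  56. ] [-12.8   0.9   3.3]
91.12156835707955 [592.7  58.5] [-14.8   0.6   3.3]
87.16366972916933 [613.1  59.7] [-16.8   0.2   3.3]
83.20577110125909 [633.4  59.4] [-18.8  -0.4   3.3]
80.9139399207358 [645.2  58.6] [-19.9  -0.7   3.3]
```

jog_arm(
  deltas=[
    [1.2,[0,0,2],0],
    [1.2,[-1,0.1,3.3],0],
    [1.2,[-2.5,0.3,3.3],0],
    [1.2,[-4,0.5,3.3],0],
    [1.2,[-4.7,0.6,3.3],0],
    [1.2,[-5.7,0.7,3.3],0.02],
    [1.2,[-6.7,0.8,3.3],0.04],
    [1.2,[-7.7,0.9,3.3],0.07],
    [1.2,[-8.8,1.0,3.3],0.1],
    [1.2,[-9.8,1.0,3.3],0.13],
    [1.2,[-10.8,1.0,3.3],0.16],
    [1.2,[-11.8,1.0,3.3],0.19],
    [1.2,[-12.8,0.9,3.3],0.22],
    [1.2,[-13.8,0.8,3.3],0.25],
    [1.2,[-14.8,0.6,3.3],0.29],
    [1.2,[-15.6,0.4,3.3],0.32],
    [1.2,[-16.3,0.3,3.3],0.34],
    [1.2,[-16.8,0.2,3.3],0.35],
    [1.2,[-16.8,0.2,3.3],0.35],
  ],
)

```text
time_s: 3.27
tcp_pos: [613.6, 59.6, 296.1]
orientation: [[-0.996, 0.091, -0.0], [0.091, 0.996, -0.0], [0.0, -0.0, -1.0]]
contact_force: [-1.4, 2.4, -0.4]
opening: 0.136
grasp_force: 0.9
```

Run:
```python
from h import *
import cv2
a=r.get_image("top")[120:240,220:350]; cv2.imwrite("pics/t1.png",cv2.resize(a,None,fx=5,fy=5,interpolation=cv2.INTER_CUBIC))
to([(613,59.7,296),(633.4,59.4,296),(645,58.6,296),(600,62,296)])
```

```text
3.32 [613.4  59.2 296.3] R [[-0.996, 0.09, 0.0], [0.09, 0.996, -0.0], [-0.0, -0.0, -1.0]] F [-0.9  2.  -0.8] open 11.9
(613, 59.7, 296) [0. 0. 0.]
(633.4, 59.4, 296) [-2.   0.2  0. ]
(645, 58.6, 296) [-3.1  0.2  0. ]
(600, 62, 296) [1.4 0.1 0. ]
```

View pics/t1.png

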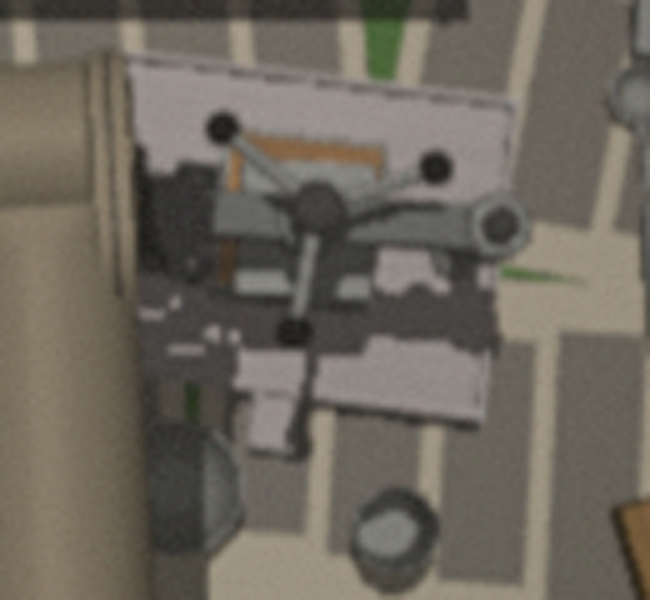

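The arm has swung with the knob: hub now at crop (318,208), almost in line with both columns. I'll finish the push gently.

jog_arm(
  deltas=[
    [1.2,[-0.6,0.05,0],0.02],
    [1.2,[-1.2,0.1,0],0.03],
    [1.2,[-1.7,0.15,0],0.04],
    [1.2,[-2.0,0.2,0],0.04],
    [1.2,[-2.2,0.2,0],0.04],
    [1.2,[-2.2,0.2,0],0.04],
  ],
)

```text
time_s: 3.82
tcp_pos: [635.3, 58.6, 296.5]
orientation: [[-0.991, 0.13, 0.0], [0.13, 0.991, -0.0], [-0.0, -0.0, -1.0]]
contact_force: [-1.7, 0.9, -1.5]
opening: 0.139
grasp_force: 1.3
```

jog_arm(
  deltas=[
    [1.2,[-0.2,0,0],0],
    [1.2,[-0.4,0,0],0],
    [1.2,[-0.6,0,0],0],
    [1.2,[-0.6,0,0],0],
  ],
)

```text
time_s: 4.15
tcp_pos: [636.9, 58.5, 296.1]
orientation: [[-0.992, 0.13, -0.011], [0.13, 0.992, 0.001], [0.011, -0.0, -1.0]]
contact_force: [-30.2, 1.8, 7.8]
opening: 0.139
grasp_force: 13.7
```

jog_arm(
  deltas=[
    [1.2,[-0.65,0,0],0],
    [1.2,[-0.65,0,0],0],
    [0.2,[0.5,0,0],0],
    [0,[3,0,0],0],
    [0,[6,0,0],0],
    [0,[6,0,-4],0],
    [0,[9,3,-6],0],
    [0,[13,6,-6],0],
    [0,[17,9,-6],0],
    [0,[21,12,-6],0],
    [0,[21,12,-6],0],
  ],
)

```text
time_s: 5.07
tcp_pos: [446.6, 206.6, 357.5]
orientation: [[-0.992, 0.128, 0.002], [0.128, 0.992, 0.002], [-0.002, 0.002, -1.0]]
contact_force: [-0.7, 0.5, 0.9]
opening: 0.004
grasp_force: 0.0
```

Run:
```python
from h import *
import cv2
t=r.get_image("top")[120:240,220:350];s=r.get_image("scene")[140:260,165:300]
f=lambda a:cv2.resize(a,None,fx=5,fy=5,interpolation=cv2.INTER_CUBIC)
cv2.imwrite("pics/t2.png",f(t));cv2.imwrite("pics/s2.png",f(s))
state()
```

```text
5.17 [445.8 208.5 357.6] R [[-0.992, 0.123, 0.002], [0.123, 0.992, 0.003], [-0.001, 0.003, -1.0]] F [0.7 0.7 0.5] open 0.7
```

View pics/t2.png

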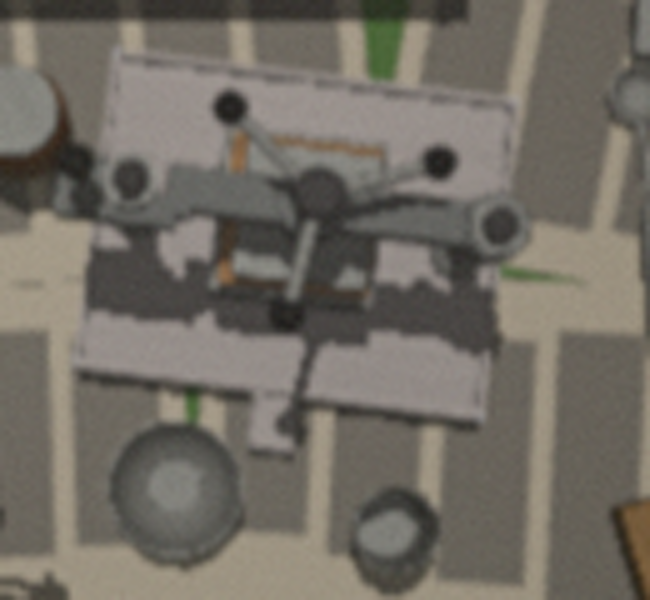

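The arm is hooked round the catch column: knob at crop (75,160), hub (320,192), spoke balls (230,107), (440,162), (286,313).

Run:
```python
from h import *
f=lambda p,z:plane("top",np.array(p)/5+[219.6,119.6],z)
h=f((320,192),292);k=f((75,160),294)
P=np.array([619.5,-235]);u=np.array([30.5,256]);u/=np.linalg.norm(u);print("hub",h,P+130*u,"knob",k,P+296*u)
H=P+130*u
for p in((230,107),(440,162),(286,313)):
    b=f(p,278);d=b[:2]-H;print(b,np.hypot(*d),np.degrees(np.arctan2(d[1],d[0])))
```

```text
hub [ 635.1 -109.9  292. ] [ 634.9 -105.9] knob [656.4  55.6 294. ] [654.5  58.9]
[695.3 -49.6 278. ] 82.61387833553891 43.01026605042846
[ 657.5 -192.7  278. ] 89.65847849130381 -75.35813890092656
[554.2 -87.7 278. ] 82.75618555385043 167.25713355950532
```

```bash
cat >> h.py <<'E'
def circ(a,rho=52,z=282,H=(635,-108)):
    a=np.radians(a);return (round(H[0]+rho*np.cos(a),1),round(H[1]+rho*np.sin(a),1),z)
E
python3 - <<'E'
from h import *
to([circ(203,z=350),circ(203)]+[circ(a) for a in range(195,55,-8)])
E
```

```text
5.17 [445.8 208.5 357.6] R [[-0.992, 0.123, 0.002], [0.123, 0.992, 0.003], [-0.001, 0.003, -1.0]] F [0.7 0.7 0.5] open 0.7
(np.float64(587.1), np.float64(-128.3), 350) [-18.2 -31.7   0.7]
(np.float64(587.1), np.float64(-128.3), 282) [-18.2 -31.7   7.5]
(np.float64(584.8), np.float64(-121.5), 282) [-17.9 -31.1   7.5]
(np.float64(583.4), np.float64(-114.3), 282) [-17.6 -30.4   7.5]
(np.float64(583.0), np.float64(-107.1), 282) [-17.5 -29.7   7.5]
(np.float64(583.6), np.float64(-99.9), 282) [-17.5 -28.9   7.5]
(np.float64(585.3), np.float64(-92.8), 282) [-17.6 -28.2   7.5]
(np.float64(587.9), np.float64(-86.0), 282) [-17.7 -27.5   7.5]
(np.float64(591.4), np.float64(-79.7), 282) [-18.  -26.8   7.5]
(np.float64(595.8), np.float64(-73.9), 282) [-18.4 -26.2   7.5]
(np.float64(600.9), np.float64(-68.8), 282) [-18.8 -25.6   7.5]
(np.float64(606.7), np.float64(-64.4), 282) [-19.3 -25.1   7.5]
(np.float64(613.0), np.float64(-60.9), 282) [-19.9 -24.7   7.5]
(np.float64(619.8), np.float64(-58.3), 282) [-20.6 -24.4   7.5]
(np.float64(626.9), np.float64(-56.6), 282) [-21.2 -24.1   7.5]
(np.float64(634.1), np.float64(-56.0), 282) [-21.9 -24.    7.5]
(np.float64(641.3), np.float64(-56.4), 282) [-22.7 -23.9   7.5]
(np.float64(648.5), np.float64(-57.8), 282) [-23.4 -24.    7.5]
(np.float64(655.3), np.float64(-60.1), 282) [-24.1 -24.1   7.5]
(np.float64(661.8), np.float64(-63.4), 282) [-24.8 -24.4   7.5]
```

jog_arm(
  deltas=[
    [0,[-1.5,-3,0],0],
    [0,[-3.5,-6.5,0],0],
    [0,[-5.5,-10,0.3],0],
    [0,[-7.5,-13.5,0.5],0],
    [0,[-9.5,-17,0.7],0],
    [0,[-11.5,-20.5,0.7],0],
    [0,[-13.5,-24,0.7],0],
    [0,[-15.5,-27,0.7],0],
    [0,[-17,-29.5,0.7],0],
    [0,[-18,-31,0.7],0],
    [0,[-18.2,-31.7,0.7],0],
    [0,[-18.2,-31.7,0.7],0],
    [0,[-18.2,-31.7,2.5],0],
    [0,[-18.2,-31.7,4.5],0],
    [0,[-18.2,-31.7,6],0],
    [0,[-18.2,-31.7,7],0],
    [0,[-18.2,-31.7,7.5],0],
    [0,[-18.2,-31.7,7.5],0],
  ],
)

```text
time_s: 6.67
tcp_pos: [587.3, -132.7, 281.1]
orientation: [[-0.992, 0.129, -0.001], [0.129, 0.992, 0.0], [0.001, 0.0, -1.0]]
contact_force: [0.4, -0.3, 0.0]
opening: 0.008
grasp_force: 0.0
```

Run:
```python
from h import *
to([circ(a) for a in range(195,55,-8)])
```

```text
6.67 [ 587.3 -132.7  281.1] R [[-0.992, 0.129, -0.001], [0.129, 0.992, 0.0], [0.001, 0.0, -1.0]] F [ 0.4 -0.3  0. ] open 0.7
(np.float64(584.8), np.float64(-121.5), 282) [ 0.4  1.1 -0.1]
(np.float64(583.4), np.float64(-114.3), 282) [ 0.6  1.8 -0.1]
(np.float64(583.0), np.float64(-107.1), 282) [ 0.8  2.5 -0.1]
(np.float64(583.6), np.float64(-99.9), 282) [ 0.8  3.2 -0.1]
(np.float64(585.3), np.float64(-92.8), 282) [ 0.7  3.9 -0.1]
(np.float64(587.9), np.float64(-86.0), 282) [ 0.5  4.6 -0.1]
(np.float64(591.4), np.float64(-79.7), 282) [ 0.3  5.3 -0.1]
(np.float64(595.8), np.float64(-73.9), 282) [-0.1  5.9 -0.1]
(np.float64(600.9), np.float64(-68.8), 282) [-0.5  6.5 -0.1]
(np.float64(606.7), np.float64(-64.4), 282) [-1.   7.  -0.1]
(np.float64(613.0), np.float64(-60.9), 282) [-1.6  7.5 -0.1]
(np.float64(619.8), np.float64(-58.3), 282) [-2.3  7.8 -0.1]
(np.float64(626.9), np.float64(-56.6), 282) [-2.9  8.1 -0.1]
(np.float64(634.1), np.float64(-56.0), 282) [-3.6  8.2 -0.1]
(np.float64(641.3), np.float64(-56.4), 282) [-4.4  8.3 -0.1]
(np.float64(648.5), np.float64(-57.8), 282) [-5.1  8.2 -0.1]
(np.float64(655.3), np.float64(-60.1), 282) [-5.8  8.1 -0.1]
(np.float64(661.8), np.float64(-63.4), 282) [-6.5  7.8 -0.1]
```

jog_arm(
  deltas=[
    [0,[0.4,1.1,0],0],
    [0,[0.6,1.8,0],0],
    [0,[0.8,2.5,0],0],
    [0,[0.8,3.2,0],0],
    [0,[0.7,3.9,0],0],
    [0,[0.5,4.6,0],0],
    [0,[0.3,5.3,0],0],
    [0,[-0.1,5.9,0],0],
    [0,[-0.5,6.5,0],0],
  ],
)

```text
time_s: 7.42
tcp_pos: [601.1, -69.4, 281.7]
orientation: [[-0.991, 0.131, -0.0], [0.131, 0.991, -0.0], [0.0, -0.0, -1.0]]
contact_force: [-2.5, -3.7, -0.1]
opening: 0.005
grasp_force: 1.7
```

jog_arm(
  deltas=[
    [0,[-0.5,0.5,0],0],
    [0,[-1.1,1.0,0],0],
    [0,[-1.8,1.3,0],0],
    [0,[-2.4,1.6,0],0],
    [0,[-3.1,1.7,0],0],
    [0,[-3.9,1.8,0],0],
    [0,[-4.6,1.7,0],0],
    [0,[-5.3,1.6,0],0],
    [0,[-6.0,1.3,0],0],
    [0,[-6.0,1.3,0],0],
  ],
)

```text
time_s: 8.25
tcp_pos: [663.5, -65.0, 281.2]
orientation: [[-0.991, 0.13, 0.001], [0.13, 0.991, 0.0], [-0.001, 0.0, -1.0]]
contact_force: [0.6, 0.8, -0.8]
opening: 0.008
grasp_force: 0.6
```

jog_arm(
  deltas=[
    [0,[0.5,0.3,0],0],
    [0,[0.5,0.3,-3],0],
    [0,[0.5,0.3,-6],0],
    [0,[2,-1.5,-6.5],0],
    [0,[4,-4,-6.5],0],
    [0,[5.5,-6,-6.5],0],
    [0,[6.5,-7,-6.5],0],
    [0,[6.7,-7.2,-6.5],0],
    [0,[6.7,-7.2,-5],0],
    [0,[6.7,-7.2,-2],0],
    [0,[6.7,-7.2,0],0],
    [0,[6.7,-7.2,0],0],
  ],
)

```text
time_s: 9.25
tcp_pos: [585.4, -125.4, 277.7]
orientation: [[-0.992, 0.129, -0.005], [0.129, 0.992, 0.001], [0.005, 0.0, -1.0]]
contact_force: [-0.8, 1.4, -0.0]
opening: 0.008
grasp_force: 0.0
```

Run:
```python
from h import *
import cv2
cv2.imwrite("pics/t3.png",cv2.resize(r.get_image("top")[120:240,220:350],None,fx=5,fy=5,interpolation=cv2.INTER_CUBIC))
state()
```

```text
9.3 [ 586.1 -125.9  280.2] R [[-0.992, 0.129, -0.003], [0.129, 0.992, 0.001], [0.003, 0.0, -1.0]] F [-0.2  1.   1.6] open 0.3
```

View pics/t3.png

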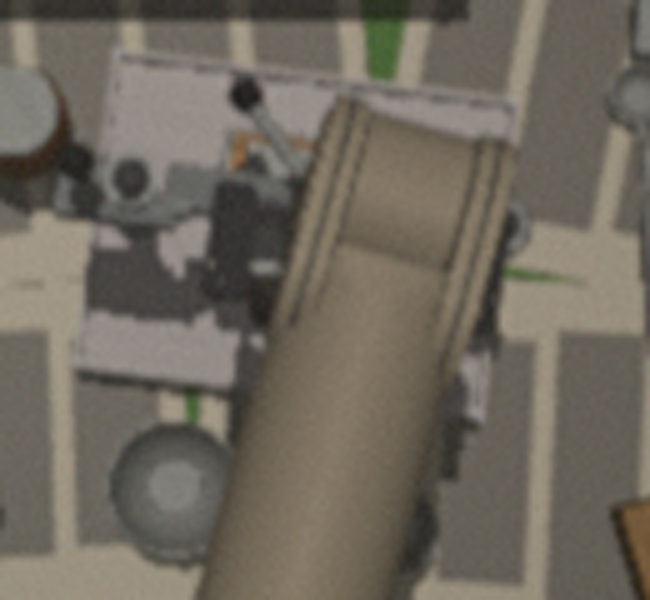

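The spoke ball at crop (245,95) gives a turn of about 129°; the knob is unchanged at (75,160), so the arm is still home. Second stroke.

jog_arm(
  deltas=[
    [0,[0.4,0.6,0],0],
    [0,[0.6,1.3,0],0],
    [0,[0.7,2.0,0],0],
    [0,[0.7,2.7,0],0],
    [0,[0.6,3.4,0],0],
    [0,[0.4,4.1,0],0],
    [0,[0.1,4.8,0],0],
    [0,[-0.3,5.4,0],0],
    [0,[-0.7,6.0,0],0],
  ],
)

```text
time_s: 10.05
tcp_pos: [601.2, -68.7, 281.7]
orientation: [[-0.991, 0.131, -0.0], [0.131, 0.991, -0.0], [0.0, -0.0, -1.0]]
contact_force: [-1.6, -3.8, 0.2]
opening: 0.005
grasp_force: 1.7
```

jog_arm(
  deltas=[
    [0,[-0.5,0.5,0],0],
    [0,[-1.1,1.0,0],0],
    [0,[-1.8,1.3,0],0],
  ],
)

```text
time_s: 10.3
tcp_pos: [621.1, -57.2, 281.4]
orientation: [[-0.992, 0.13, -0.001], [0.13, 0.992, 0.001], [0.001, 0.001, -1.0]]
contact_force: [-3.0, -1.1, -0.9]
opening: 0.0
grasp_force: 1.5
```

jog_arm(
  deltas=[
    [0,[-0.6,0.2,0],0],
    [0,[-1.3,0.4,0],0],
  ],
)

```text
time_s: 10.47
tcp_pos: [634.3, -55.8, 281.1]
orientation: [[-0.991, 0.13, -0.001], [0.13, 0.991, 0.0], [0.001, 0.0, -1.0]]
contact_force: [-5.2, -1.9, -0.8]
opening: -0.0
grasp_force: 2.0
```

Still light. Continue in small steps.

jog_arm(
  deltas=[
    [0,[-0.7,0.05,0],0],
    [0,[-1.3,0,0],0],
  ],
)

```text
time_s: 10.63
tcp_pos: [647.4, -57.1, 281.0]
orientation: [[-0.992, 0.13, -0.001], [0.13, 0.992, 0.001], [0.001, 0.0, -1.0]]
contact_force: [-5.3, -0.7, -0.1]
opening: 0.009
grasp_force: 1.8
```

jog_arm(
  deltas=[
    [0,[-0.6,-0.1,0],0],
    [0,[-1.2,-0.3,0],0],
  ],
)

```text
time_s: 10.8
tcp_pos: [658.9, -61.7, 281.2]
orientation: [[-0.992, 0.13, -0.001], [0.13, 0.992, 0.001], [0.001, 0.001, -1.0]]
contact_force: [-6.2, 0.4, -0.1]
opening: 0.003
grasp_force: 2.2
```

jog_arm(
  deltas=[
    [0,[0.5,0.3,0],0],
    [0,[0.5,0.3,-3],0],
    [0,[0.5,0.3,-6],0],
    [0,[2,-1.5,-6.5],0],
    [0,[4,-4,-6.5],0],
    [0,[5.5,-6,-6.5],0],
    [0,[6.5,-7,-6.5],0],
    [0,[6.7,-7.3,-6.5],0],
    [0,[6.7,-7.3,-6.5],0],
    [0,[6.7,-7.3,-5],0],
    [0,[6.7,-7.3,-2],0],
    [0,[6.7,-7.3,0],0],
    [0,[6.7,-7.3,0.3],0],
    [0,[6.7,-7.3,0.3],0],
  ],
)

```text
time_s: 11.97
tcp_pos: [582.9, -124.4, 277.6]
orientation: [[-0.992, 0.129, -0.002], [0.129, 0.992, 0.0], [0.002, -0.0, -1.0]]
contact_force: [0.2, -0.6, 1.1]
opening: 0.002
grasp_force: 0.0
```

Run:
```python
from h import *
import cv2
cv2.imwrite("pics/s4.png",cv2.resize(r.get_image("scene")[140:260,165:300],None,fx=5,fy=5,interpolation=cv2.INTER_CUBIC))
state()
```

```text
12.02 [ 583.3 -124.9  279. ] R [[-0.992, 0.129, 0.0], [0.129, 0.992, -0.0], [-0.0, -0.0, -1.0]] F [ 0.6 -0.9  0.1] open 0.2
```

View pics/s4.png

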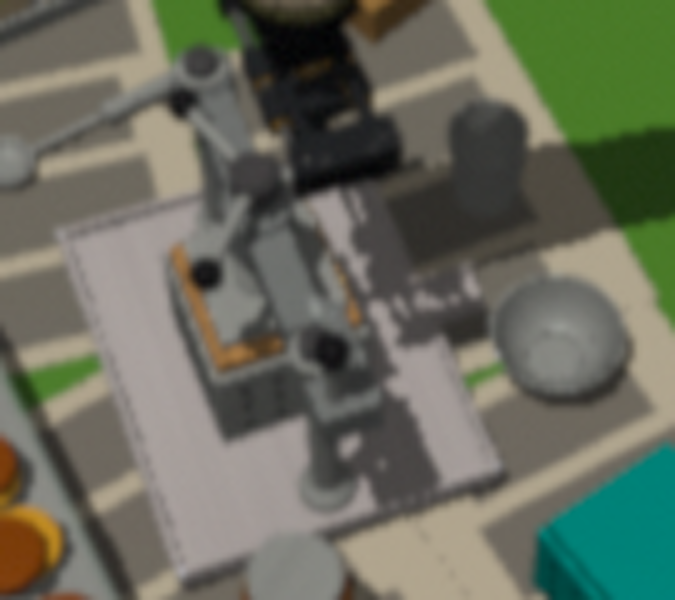

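The arm is home (knob at (330,350) over the catch column), the plate is close above the board, and a spoke ball is at (207,273). The mould has not moved. Third stroke, watching the force.

jog_arm(
  deltas=[
    [0,[0.2,0.6,0],0],
    [0,[0.3,1.3,0],0],
    [0,[0.4,2.0,0],0],
    [0,[0.4,2.7,0],0],
  ],
)

```text
time_s: 12.35
tcp_pos: [582.7, -101.0, 279.8]
orientation: [[-0.991, 0.133, 0.003], [0.133, 0.991, -0.005], [-0.004, -0.004, -1.0]]
contact_force: [4.0, -19.1, -1.9]
opening: 0.006
grasp_force: 7.7
```

jog_arm(
  deltas=[
    [0,[-0.1,0.6,0],0],
    [0,[-0.3,1.2,0],0],
  ],
)

```text
time_s: 12.52
tcp_pos: [585.8, -94.4, 279.8]
orientation: [[-0.99, 0.138, 0.001], [0.138, 0.99, -0.01], [-0.002, -0.009, -1.0]]
contact_force: [-5.6, -30.2, 1.4]
opening: 0.004
grasp_force: 13.8
```

jog_arm(
  deltas=[
    [0,[-0.3,0.6,0],0],
    [0,[-0.6,1.1,0],0],
  ],
)

```text
time_s: 12.68
tcp_pos: [590.6, -87.8, 279.6]
orientation: [[-0.99, 0.142, -0.005], [0.142, 0.99, -0.013], [0.003, -0.013, -1.0]]
contact_force: [-22.3, -35.9, 8.6]
opening: 0.001
grasp_force: 20.8
```

jog_arm(
  deltas=[
    [0,[-0.4,0.6,0],0],
    [0,[-0.8,1.0,0],0],
  ],
)

```text
time_s: 12.85
tcp_pos: [596.8, -81.6, 279.3]
orientation: [[-0.989, 0.146, -0.012], [0.146, 0.989, -0.014], [0.01, -0.016, -1.0]]
contact_force: [-43.9, -39.6, 13.4]
opening: 0.003
grasp_force: 29.7
```

Force has risen steadily to about 59 N: the plate is bearing. Back off, lift and check.

jog_arm(
  deltas=[
    [0,[0,0,0],0],
    [0,[0.5,-1.0,0],0],
    [0,[1.0,-2.5,0],0],
    [0,[1.0,-2.5,-3],0],
    [0,[1.0,-2.5,-6.5],0],
    [0,[4,-2.5,-7],0],
    [0,[8,-2,-7],0],
    [0,[12,2,-7],0],
    [0,[16,6,-7],0],
    [0,[18,10,-7],0],
    [0,[18,14,-7],0],
    [0,[18,18,-7],0],
    [0,[18,22,-7],0],
    [0,[18,26,-7],0],
    [0,[18,26,-7],0],
  ],
)

```text
time_s: 14.1
tcp_pos: [457.3, 219.2, 348.9]
orientation: [[-0.992, 0.125, 0.0], [0.125, 0.992, 0.002], [-0.0, 0.002, -1.0]]
contact_force: [0.3, -0.3, 0.0]
opening: 0.006
grasp_force: 0.0
```

Run:
```python
from h import *
import cv2
cv2.imwrite("pics/t5.png",cv2.resize(r.get_image("top")[120:240,220:350],None,fx=5,fy=5,interpolation=cv2.INTER_CUBIC))
state()
```

```text
14.15 [457.  221.8 348.3] R [[-0.993, 0.121, -0.0], [0.121, 0.993, 0.002], [0.001, 0.002, -1.0]] F [-2.4  3.7 -1.8] open 0.6
```

View pics/t5.png

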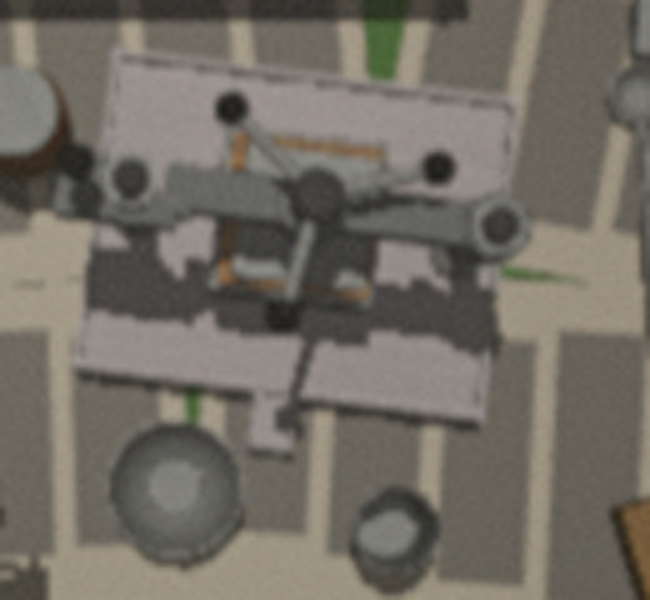

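Spoke balls are now at crop (232,107), (438,167), (282,315), a total turn of about 240°. The knob (75,160), bowl and tumbler are unmoved. I'll check the handle's height and angle in the other view.

Run:
```python
from h import *
import cv2
cv2.imwrite("pics/s5.png",cv2.resize(r.get_image("scene")[140:260,165:300],None,fx=5,fy=5,interpolation=cv2.INTER_CUBIC))
```

```text
(no output)
```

View pics/s5.png

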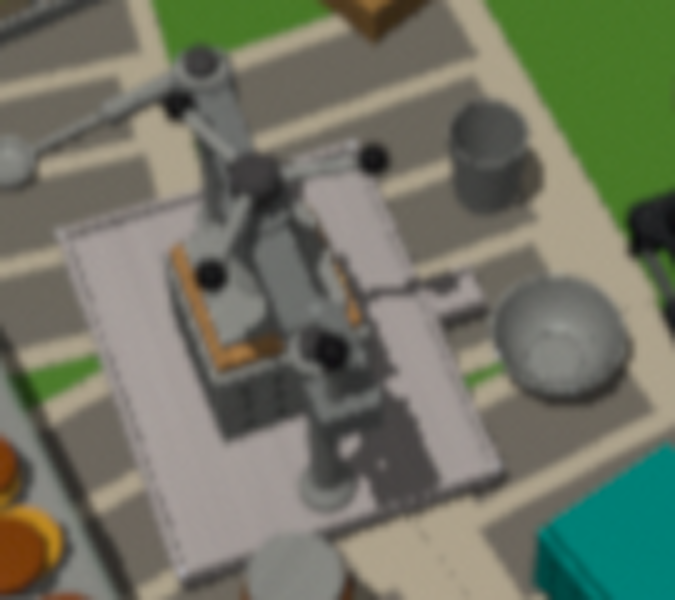

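Scene crop now: spoke balls (211,274), (178,103), (373,158), against (207,273) and (183,103) before the last stroke. The spoke seems to stand slightly back, so I'll measure that precisely.

Run:
```python
from h import *
import cv2
def cen(f,p):
    g=cv2.cvtColor(cv2.imread(f),cv2.COLOR_BGR2GRAY).astype(float)
    for _ in range(6):
        yy,xx=np.mgrid[:g.shape[0],:g.shape[1]];w=np.clip(65-g,0,None)*((xx-p[0])**2+(yy-p[1])**2<18**2)
        p=(np.sum(w*xx)/w.sum(),np.sum(w*yy)/w.sum())
    return np.array(p)
S=lambda p:np.array(p)/5+[164.6,139.6];T=lambda p:np.array(p)/5+[219.6,119.6]
H=np.array([635,-108.])
ang=lambda b:np.degrees(np.arctan2(b[1]-H[1],b[0]-H[0]))
for f,ps in(("s4",[(207,273),(183,103)]),("s5",[(211,274),(178,103),(373,158)])):
    for p in ps:
        c=cen(f"pics/{f}.png",p);b=plane("scene",S(c),268);print(f,c,b,ang(b))
for f,ps,z in(("t2",[(230,107),(440,162),(286,313)],279),("t3",[(245,95)],273),("t5",[(232,107),(438,167),(282,315)],268)):
    for p in ps:
        c=cen(f"pics/{f}.png",p);b=plane("top",T(c),z);print(f,c,b,ang(b))
for p,q in (((232,107),(211,274)),((438,167),(178,103)),((282,315),(373,158))):
    print(tri(T(cen("pics/t5.png",p)),S(cen("pics/s5.png",q))))
```

```text
s4 [205.7 274.7] [698.1 -52.1 268. ] 41.52324008321374
s4 [181.6 100.9] [ 650.6 -194.9  268. ] -79.78689188169567
s5 [210.6 275.9] [695.5 -49.7 268. ] 43.95778724999782
s5 [177.3 103.2] [ 654.2 -194.4  268. ] -77.44299032913311
s5 [373.9 159.6] [551.5 -84.3 268. ] 164.14693190993106
t2 [229.7 108. ] [694.4 -49.3 279. ] 44.63486671565679
t2 [439.  162.8] [ 656.9 -191.9  279. ] -75.3786688650933
t2 [285.5 316.1] [552.  -87.3 279. ] 165.98256841156046
t3 [245.1  94.9] [704.5 -60.1 273. ] 34.59721627289985
t5 [230.7 108.6] [695.8 -50.3 268. ] 43.4639511090278
t5 [437.8 168.4] [ 654.5 -192.4  268. ] -76.9720509331879
t5 [281.5 316.4] [552.4 -85.2 268. ] 164.5408004143498
(array([695.6, -50.2, 267.5]), np.float64(0.6396174770809168))
(array([ 654.5, -192.3,  270.5]), np.float64(0.7571352036180821))
(array([551.9, -84.8, 267.7]), np.float64(1.2471782331798003))
```

The handle height is 268.5 mm, as expected at the end of the winding. It stands about 2.4° behind where stroke 2 left it, so it sprang back on the quick release. I'll push again moderately and release slowly, so that it stays tight.

jog_arm(
  deltas=[
    [0,[-2,-3.4,0],0],
    [0,[-4,-7,0],0],
    [0,[-6,-10.5,0],0],
    [0,[-8,-14,0],0],
    [0,[-10,-18,0],0],
    [0,[-12,-22,0],0],
    [0,[-14,-26,0],0],
    [0,[-15.5,-29,0],0],
    [0,[-16.5,-32,0],0],
    [0,[-17.1,-33.4,0],0],
    [0,[-17.1,-33.4,0],0],
    [0,[-17.1,-33.4,2],0],
    [0,[-17.1,-33.4,4],0],
    [0,[-17.1,-33.4,6],0],
    [0,[-17.1,-33.4,6.8],0],
    [0,[-17.1,-33.4,6.8],0],
  ],
)

```text
time_s: 15.53
tcp_pos: [583.9, -139.1, 279.3]
orientation: [[-0.992, 0.129, -0.002], [0.129, 0.992, 0.001], [0.003, 0.001, -1.0]]
contact_force: [-0.9, 0.5, -0.1]
opening: 0.005
grasp_force: 0.0
```

```bash
python3 -c "
from h import *
to([circ(a,z=280) for a in (190,182,174,166)])"
```

```text
15.53 [ 583.9 -139.1  279.3] R [[-0.992, 0.129, -0.002], [0.129, 0.992, 0.001], [0.003, 0.001, -1.0]] F [-0.9  0.5 -0.1] open 0.5
(np.float64(583.8), np.float64(-117.0), 280) [ 0.3  2.2 -0.1]
(np.float64(583.0), np.float64(-109.8), 280) [ 0.5  2.9 -0.1]
(np.float64(583.3), np.float64(-102.6), 280) [ 0.5  3.6 -0.1]
(np.float64(584.5), np.float64(-95.4), 280) [ 0.5  4.3 -0.1]
```

jog_arm(
  deltas=[
    [0,[0.2,0.8,0],0],
    [0,[0.3,1.5,0],0],
    [0,[0.4,2.2,0],0],
    [0,[0.5,2.5,0],0],
    [0,[0.5,2.5,0],0],
  ],
)

```text
time_s: 15.95
tcp_pos: [583.3, -113.2, 281.2]
orientation: [[-0.992, 0.128, 0.001], [0.128, 0.992, 0.001], [-0.001, 0.001, -1.0]]
contact_force: [0.5, -0.3, -0.5]
opening: 0.006
grasp_force: 0.0
```

jog_arm(
  deltas=[
    [0,[0,0.2,0],0],
    [0,[0,0.4,0],0],
    [0,[0,0.4,0],0],
  ],
)

```text
time_s: 16.2
tcp_pos: [583.6, -110.6, 280.5]
orientation: [[-0.991, 0.13, 0.0], [0.13, 0.991, 0.0], [0.0, 0.0, -1.0]]
contact_force: [-0.6, -0.4, 0.1]
opening: 0.009
grasp_force: 0.0
```

jog_arm(
  deltas=[
    [0,[0,0.2,0],0],
    [0,[0,0.4,0],0],
    [0,[0,0.4,0],0],
  ],
)

```text
time_s: 16.45
tcp_pos: [583.9, -108.1, 280.6]
orientation: [[-0.991, 0.132, 0.0], [0.132, 0.991, -0.002], [-0.0, -0.002, -1.0]]
contact_force: [-0.7, -4.7, 0.4]
opening: 0.007
grasp_force: 2.1
```

jog_arm(
  deltas=[
    [0,[0,0.2,0],0],
    [0,[0,0.4,0],0],
    [0,[0,0.4,0],0],
  ],
)

```text
time_s: 16.7
tcp_pos: [584.3, -105.5, 280.6]
orientation: [[-0.991, 0.133, 0.0], [0.133, 0.991, -0.003], [-0.001, -0.003, -1.0]]
contact_force: [0.9, -8.6, -1.0]
opening: 0.007
grasp_force: 3.9
```

```bash
python3 -c "
from h import *
print(r.get_obs()['q'][[0,6]])"
```

```text
[-0.4  1.7]
```

The fingers may be giving sideways along their closing axis. I'll back off slowly, turn the tool a quarter so that it pushes with the stiff face, and repeat.

jog_arm(
  deltas=[
    [0,[0,-0.2,0],0],
    [0,[0,-0.5,0],0],
    [0,[0,-0.8,0],0],
    [0,[0,-1.5,0],0],
    [0,[0,-2.2,0],0],
    [0,[0,-2.5,0],-0.1],
    [0,[0,-2.5,0],-0.2],
  ],
)

```text
time_s: 17.28
tcp_pos: [580.9, -129.3, 280.6]
orientation: [[-0.997, -0.072, -0.0], [-0.072, 0.997, -0.0], [0.0, -0.0, -1.0]]
contact_force: [-0.4, -0.0, 0.2]
opening: 0.009
grasp_force: 0.0
```

```bash
python3 -c "
from h import *
state();print(r.get_obs()['q'][[0,6]])"
```

```text
17.28 [ 580.9 -129.3  280.6] R [[-0.997, -0.072, -0.0], [-0.072, 0.997, -0.0], [0.0, -0.0, -1.0]] F [-0.4 -0.   0.2] open 0.8
[-0.3  1.9]
```

jog_arm(
  deltas=[
    [0,[0,0,0],0.12],
    [0,[0,0,0],0.24],
    [0,[0,0,0],0.36],
    [0,[0,0,0],0.48],
    [0,[0,0,0],0.6],
    [0,[0,0,0],0.72],
    [0,[0,0,0],0.84],
    [0,[0,0,0],0.96],
    [0,[0,0,0],1.08],
    [0,[0,0,0],1.2],
    [0,[0,0,0],1.32],
    [0,[0,0,0],1.44],
    [0,[0,0,0],1.56],
    [0,[0,0,0],1.68],
    [0,[0,0,0],1.8],
    [0,[0,0,0],1.8],
    [0,[0,0,0],1.8],
  ],
)

```text
time_s: 18.7
tcp_pos: [581.2, -128.0, 280.5]
orientation: [[0.156, 0.988, -0.0], [0.988, -0.156, -0.0], [-0.0, -0.0, -1.0]]
contact_force: [0.1, -0.1, 0.2]
opening: 0.007
grasp_force: 0.0
```

```bash
python3 -c "
from h import *
to([(583,-110,279),(584,-104,279),(586,-98,279)])"
```

```text
18.7 [ 581.2 -128.   280.5] R [[0.156, 0.988, -0.0], [0.988, -0.156, -0.0], [-0.0, -0.0, -1.0]] F [ 0.1 -0.1  0.2] open 0.6
(583, -110, 279) [ 1.8 -0.1  0.1]
(584, -104, 279) [ 2.4 -0.1  0.1]
(586, -98, 279) [3.  0.  0.1]
```

jog_arm(
  deltas=[
    [0,[0.7,0,0.1],0],
    [0,[1.3,0,0.1],0],
    [0,[1.7,0,0.1],0],
    [0,[1.9,0,0.1],0],
    [0,[1.9,0,0.1],0],
  ],
)

```text
time_s: 19.12
tcp_pos: [584.3, -109.0, 279.5]
orientation: [[0.158, 0.987, -0.0], [0.987, -0.158, -0.001], [-0.001, 0.0, -1.0]]
contact_force: [-0.3, -1.3, -1.0]
opening: 0.006
grasp_force: 0.7
```

jog_arm(
  deltas=[
    [0,[0.1,0,0],0],
    [0,[0.2,0,0],0],
    [0,[0.3,0,0],0],
    [0,[0.3,0,0],0],
  ],
)

```text
time_s: 19.45
tcp_pos: [584.4, -108.1, 279.5]
orientation: [[0.161, 0.987, -0.0], [0.987, -0.161, -0.002], [-0.002, 0.0, -1.0]]
contact_force: [0.2, -7.9, -2.0]
opening: 0.002
grasp_force: 3.6
```

jog_arm(
  deltas=[
    [0,[0.1,0,0],0],
    [0,[0.2,0,0],0],
    [0,[0.2,0,0],0],
  ],
)

```text
time_s: 19.7
tcp_pos: [584.6, -106.9, 279.6]
orientation: [[0.162, 0.987, 0.0], [0.987, -0.162, -0.003], [-0.003, 0.001, -1.0]]
contact_force: [-0.1, -9.3, -2.0]
opening: 0.005
grasp_force: 4.5
```

jog_arm(
  deltas=[
    [0,[0.2,0,0],0],
    [0,[0.4,0,0],0],
    [0,[0.4,0,0],0],
  ],
)

```text
time_s: 19.95
tcp_pos: [585.3, -104.3, 279.6]
orientation: [[0.164, 0.987, 0.0], [0.987, -0.164, -0.005], [-0.005, 0.001, -1.0]]
contact_force: [1.8, -14.6, -3.0]
opening: 0.006
grasp_force: 6.0
```

jog_arm(
  deltas=[
    [0,[0.2,0,0],0],
    [0,[0.4,0,0],0],
    [0,[0.4,0,0],0],
  ],
)

```text
time_s: 20.2
tcp_pos: [585.9, -102.0, 279.7]
orientation: [[0.165, 0.986, 0.001], [0.986, -0.165, -0.007], [-0.007, 0.002, -1.0]]
contact_force: [3.0, -18.8, -5.3]
opening: 0.007
grasp_force: 7.7
```

jog_arm(
  deltas=[
    [0,[0.2,0,0],0],
    [0,[0.4,0,0],0],
    [0,[0.4,0,0],0],
  ],
)

```text
time_s: 20.45
tcp_pos: [586.5, -99.8, 279.8]
orientation: [[0.167, 0.986, 0.002], [0.986, -0.167, -0.009], [-0.009, 0.003, -1.0]]
contact_force: [0.9, -23.0, -4.1]
opening: 0.008
grasp_force: 9.5
```

```bash
cat >> h.py <<'E'
import cv2
def ballang(p=(231,108)):
    f=cv2.resize(r.get_image("top")[120:240,220:350],None,fx=5,fy=5,interpolation=cv2.INTER_CUBIC)
    g=cv2.cvtColor(f,cv2.COLOR_BGR2GRAY).astype(float);yy,xx=np.mgrid[:g.shape[0],:g.shape[1]]
    for _ in range(6):
        w=np.clip(65-g,0,None)*((xx-p[0])**2+(yy-p[1])**2<18**2);p=(np.sum(w*xx)/w.sum(),np.sum(w*yy)/w.sum())
    b=plane("top",np.array(p)/5+[219.6,119.6],268);print(p,b,"angle",np.degrees(np.arctan2(b[1]+108,b[0]-635)))
E
python3 -c "
from h import *
ballang()"
```

```text
(np.float64(254.93748008412464), np.float64(90.12357402332547)) [708.7 -67.  268. ] angle 29.07110876327549
```

jog_arm(
  deltas=[
    [0,[-0.1,0,0],0],
    [0,[-0.2,0,0],0],
    [0,[-0.3,0,0],0],
    [0,[-0.4,0,0],0],
    [0,[-0.5,0,0],0],
    [0,[-0.6,0,0],0],
    [0,[-0.7,0,0],0],
    [0,[-0.8,0,0],0],
    [0,[-0.9,0,0],0],
    [0,[-1.0,0,0],0],
    [0,[-1.1,0,0],0],
    [0,[-1.2,0,0],0],
    [0,[-1.3,0,0],0],
    [0,[-1.4,0,0],0],
    [0,[-1.5,0,0],0],
    [0,[-1.6,0,0],0],
    [0,[-1.7,0,0],0],
    [0,[-1.9,0,0],0],
    [0,[-2.2,0,0],0],
    [0,[-3,0,0],0],
  ],
)

```text
time_s: 22.17
tcp_pos: [582.7, -120.6, 279.5]
orientation: [[0.157, 0.988, 0.0], [0.988, -0.157, 0.001], [0.001, 0.0, -1.0]]
contact_force: [0.8, 0.6, -0.2]
opening: 0.008
grasp_force: 0.0
```

```bash
python3 -c "
from h import *
ballang()"
```

```text
(np.float64(236.4197114349293), np.float64(103.83324958725146)) [699.2 -54.3 268. ] angle 39.93829375010669
```

With a slow release the handle rests at 39.9° instead of 43.5°, so it stays tight, and it was pushed well past the resistance. Now lift clear and hand in.

jog_arm(
  deltas=[
    [0,[-0.4,0,0],0],
    [0,[-0.4,0,-3],0],
    [0,[-0.4,0,-6.5],0],
    [0,[-0.4,0,-9],0],
    [0,[-0.4,-3,-9],0],
    [0,[-0.4,-6,-9],0],
    [0,[-0.4,-9,-9],0],
    [0,[2,-12,-9],0],
    [0,[5,-12,-9],0],
    [0,[9,-12,-9],0],
    [0,[13,-12,-9],0],
    [0,[17,-12,-9],0],
    [0,[21,-12,-9],0],
    [0,[25,-12,-9],0],
    [0,[29,-12,-9],0],
    [0,[29,-12,-9],0],
    [0,[29,-12,-9],0],
  ],
)

```text
time_s: 23.63
tcp_pos: [509.7, 186.0, 368.7]
orientation: [[0.155, 0.988, -0.001], [0.988, -0.155, -0.001], [-0.002, -0.001, -1.0]]
contact_force: [-0.4, -1.5, 0.2]
opening: 0.007
grasp_force: 0.0
```

```bash
python3 -c "
from h import *
ballang();ballang((75,160));state()
print(r.job_done())"
```

```text
(np.float64(236.5144180487076), np.float64(103.66674137158225)) [699.3 -54.3 268. ] angle 39.853263384165224
(np.float64(73.70746164574616), np.float64(161.3101028591353)) [659.2  57.7 268. ] angle 81.6914784739323
23.73 [510.2 182.6 369.5] R [[0.16, 0.987, 0.0], [0.987, -0.16, -0.0], [-0.0, 0.0, -1.0]] F [-0.1 -1.2  0.9] open 0.6
the job is handed in; nothing more can be done
None
```

I handed the job in at about 24 s: the press arm is home on its catch column and the handle is wound clockwise until the plate bears on the mould's board; the handle springs back about 11° from a 23 N push but stays tight, and the mould, bowl and tumbler looked unmoved in my last pictures.

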